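# Index the brazing positioner one hole nearer to the firebrick

## Robot

A 6-joint arm with a two-finger parallel gripper is mounted at the origin on the work surface. World frame = base frame: x ahead of the robot, y to its left, z up, the work surface at z = 0. Lengths are in m, angles in rad, forces in N, time in s.
With the tool pointing down it reaches from about 0.25 to 0.85 m from the base axis. Payload 12.5 kg.
Tool frame: the origin (TCP) lies midway between the tips of the shut fingers; the grasp point (between the pads) lies 19 mm behind it; y points along the fingers, z is the direction in which the jaws open and shut, and the axes are right-handed (so a half turn about y gives the same grasp; the last joint's range is limited). The gripper opens to 93 mm and grips with 3 to 60 N. Pads are 15 mm wide; open, the fingers measure 128 mm over their backs; the gripper's body (75 mm by 188 mm) begins 65 mm behind the grasp point.
Start: joints at [-1.329, 0.351, 1.652, -0, 1.139, -0.085], TCP at [0.177, -0.521, 0.219] pointing down, gripper open.
Joint ranges: [-2.75, 2.75], [-0.79, 2.1], [0.01, 2.65], [-1.57, 4.71], [0.07, 3.14], [-2.87, 2.87]. Speed limits (rad/s): [2.22, 2.22, 2.79, 3.14, 3.14, 3.14].

## Interface

Orientations are given as a unit quaternion [w, x, y, z].
In Python, from station import manip gives the robot as it stands. The module is installed in compiled form; this text tells all that it offers.
- The arm moves only by the tool jog_arm, never from a script. Its argument "moves" is one flat list of numbers, 7 for each row, row after row: the shift along the tool's x, y, z in m, then the turn, a rotation vector about the tool's x, y, z in degrees, then the opening, from -1 (shut) to 1 (fully open). A call has 1 to 8 rows; each row shifts and turns the pose as measured when the row begins, along the tool's axes as they then stand; what a row does not reach is not made up. A row lasts 1/12 s, in which the tool goes at most 41.7 mm and 7.16 degrees, less where a joint would pass 70% of its speed; a pose out of reach is approached as far as the arm can. A call is refused whole if a number of a shift passes 0.0417 or a number of a turn 7.16, either way. A call with a gripper value outside its range is refused whole. The fingers move at their own pace and stop on an object; the grip force is fixed at half the most. Time passes only in rows, so rows that do not move let the fingers close. It gives the time, the measured TCP pose, the force and the opening at its end, in the units of the state.
- manip.get_obs(): the state, without advancing time (a new reading comes with each control period).
- manip.capture(name): name is "side" or "top" or "wrist"; returns a dict with "image" (480x640x3 uint8, red, green, blue), "mtx" (3x3 intrinsics, pixels), "camera_from_world" (4x4, takes a point from world to camera coordinates). Camera axes: x right, y down, z forward; pixel columns grow to the right and rows downward; lengths in m; the calibration is good to about 2 mm. A picture is of the moment at which its call begins. There is no depth.
- manip.finish_job(): hands the job in, once; it reports no verdict.
The state is a dict: "clock": time; "joint_pos": joint angles; "joint_velocities": joint speeds; "joint_efforts": joint torques, N m; "position": TCP position; "eef_rot": TCP orientation; "force": force on the tool from outside, world axes, zero at the start; "wrist_torque": the same for the moment, N m; "opening": finger opening in m.
Only numpy, scipy, OpenCV 4.12 (cv2) and the standard library are available. Lean on these libraries where they do the work, as an engineer would, in place of code of your own. Each camera call takes 0.05 s, during which the arm holds its last target.

## Task

The flange on the brazing positioner must stand one hole nearer to the firebrick. Hook a fingertip under the pull ring, lift the spring index pin out of its hole, swing the arm one hole towards the firebrick's side, let the pin drop fully home in that hole, and take the hand clear. Grip nothing: do not pinch the ring or wrench at it, do not touch the flange, and leave everything else on the bench where it is.

Things in the scene. Friction and masses are not known exactly. Their poses are not given: they have to be found in the camera images.
- positioner: cast-iron index quadrant bolted to the bench, immovable, 34 mm high. Origin: on the vertical pivot axis at bench level; -x points along the middle of the quadrant, out to the robot's right; +y roughly towards the robot; z up. Rim (radius 170-210 mm) with five 10.8 mm holes at radius 190 mm, 15 deg (50 mm) apart, at -30 to 30 deg. Two bolted feet reach 55 mm beyond the holes at +-29 deg, 17 mm high
- swing_arm (a joint): flat bar 40 mm wide, top 46 mm above the bench, that turns on the pivot and carries the index pin. Rad: 0 = middle hole (the start, within 0.004), 0.262 = one hole to the positioner's +y, -0.262 = one hole to its -y; stops at +-0.555. Light drag, about 1 N at the pin; stays where it is left. The pin has 1.4 mm of play each way in a hole
- index_pin (a joint): lift of the upright spring pin (8 mm thick, round tip, 190 mm from the pivot), m: 0 = fully home in a hole, 0.008 = tip just clears the quadrant (let go between holes it rides on the plate at 0.008), 0.018 = upper stop. Spring and weight press it down with 7 N when home, 10 N at the stop. Let go, it snaps into a hole that it meets as the arm swings
- pull_ring: upright round ring fixed on the pin's top: 58 mm inside, 72 outside, 7 mm wire; it rises with the pin and swings with the arm, never tips. Origin: centre of its hole, 120 mm above the bench with the pin home. Axes: x along the arm to the pivot and through the hole, y across the arm, z up. Inside of its top bar 29 mm above the origin. Housing below: 27 mm thick, to 78 mm high. Free for 65 mm behind
- work_rest (a point): centre of the top of the pale round rest (88 mm across) on the swing arm, 85 mm from the pivot, 52 mm above the bench, under the flange; it turns with the arm
- flange: the work: steel pipe flange, 70 mm across, 10 mm thick, with an upright copper pipe stub 34 mm thick, 55 mm high in all, standing loose on the arm's round rest. Origin: centre of its underside. It rides along and must not be touched
- firebrick: pale buff firebrick standing on its long edge beside the positioner, 230 (x, along) by 65 (y) by 115 mm high. Origin: centre of its underside, about 150 mm to the positioner's +y or its -y side; the side changes from start to start
- quench_can: open round steel can, 112 mm across, 100 mm high, at the positioner's other side. Origin: centre of its underside
- flux_jar: lidded jar, 60 mm across, 70 mm high, behind the pivot. Origin: centre of its underside
- offcut: brass bar offcut, 70 (y) by 28 by 28 mm, lying behind the pivot. Origin: centre of its underside
- wire_brush: bench brush 200 mm long lying left of the quadrant. Origin: under its middle
- hammer: hammer 260 mm long lying at the left of the bench. Origin: under its middle
- pipe_tee: copper pipe tee, 90 mm long, 32 mm thick, lying at the right of the bench. Origin: under its middle
There are look-alikes about, which are no part of the job. What is shaped like the flange but red or yellow is not meant.

How it is judged:
By the outcome, as a careful person would: the job done as asked, in the order asked, and still so for the second after the job is handed in, with the robot touching nothing.
It also fails if it takes over 45 s, if anything falls off the work surface, if the arm or the gripper's body presses on something with over 40 N, if the wrist force passes 120 N, or if a joint passes its speed limit or range.

## Working session

There is one attempt and no reset: what is moved stays moved. The work goes in short steps, Python scripts to look and compute and a tool call to move; the robot and the scene stay as the last step left them, time stands still between calls to the robot, and variables do not carry over. Pictures are saved under pics/ and viewed, and the job is handed in when it is done.

Besides the shell and the picture viewer there is one more tool, called after "Call:" as name(argument=value, ...) on one line, values as JSON. jog_arm: Moves the arm, as the interface text tells. Its arguments: {"type":"object","properties":{"moves":{"type":"array","items":{"type":"number"}}},"required":["moves"]}

```bash
mkdir -p pics
cat > h.py <<'E'
import numpy as np, cv2, json
from station import manip
def shot(name,fn):
    c=manip.capture(name); cv2.imwrite('pics/'+fn+'.png',c['image'][:,:,::-1])
    np.savez('pics/'+fn+'.npz',**c); return c
def load(fn): return np.load('pics/'+fn+'.npz')
def ray(c,u,v):
    T=c['camera_from_world'];R=T[:3,:3];o=-R.T@T[:3,3]
    d=R.T@np.linalg.inv(c['mtx'])@np.array([u,v,1.]);return o,d/np.linalg.norm(d)
def atz(c,u,v,z):
    o,d=ray(c,u,v);return o+d*(z-o[2])/d[2]
def tri(l):
    A=0;b=0
    for c,u,v in l:
        o,d=ray(c,u,v);P=np.eye(3)-np.outer(d,d);A=A+P;b=b+P@o
    return np.linalg.solve(A,b)
def proj(c,p):
    q=c['camera_from_world']@np.append(p,1);q=c['mtx']@q[:3];return q[:2]/q[2]
def crop(fn,u0,v0,u1,v1,s,out):
    im=cv2.imread('pics/'+fn+'.png')[v0:v1,u0:u1];cv2.imwrite('pics/'+out+'.png',cv2.resize(im,None,fx=s,fy=s,interpolation=cv2.INTER_CUBIC))
E
python3 - <<'E'
from h import *
for n in ['side','top','wrist']: shot(n,n+'0')
print(manip.get_obs())
E
```

```text
{'clock': 0.15, 'joint_pos': array([-1.32858246e+00,  3.51060176e-01,  1.65221398e+00, -2.46950108e-05,
        1.13911952e+00, -8.46051766e-02]), 'joint_velocities': array([ 1.28157039e-03, -2.73966789e-03, -2.46933582e-03,  1.12929543e-03,
       -5.72619904e-05, -1.35541776e-03]), 'joint_efforts': array([ 1.38600040e-03, -4.97460938e+01, -2.85345322e+01,  6.98668370e-02,
        2.46209709e-02, -9.66414200e-05]), 'position': array([ 0.17652548, -0.52064848,  0.21827774]), 'eef_rot': array([ 0.11500783, -0.11506822,  0.697968  , -0.6974046 ]), 'force': array([-0.03860133,  0.36302024,  0.52963161]), 'wrist_torque': array([ 0.02140516,  0.03047803, -0.05046638]), 'opening': 0.09274933196733189}
```

View pics/side0.png

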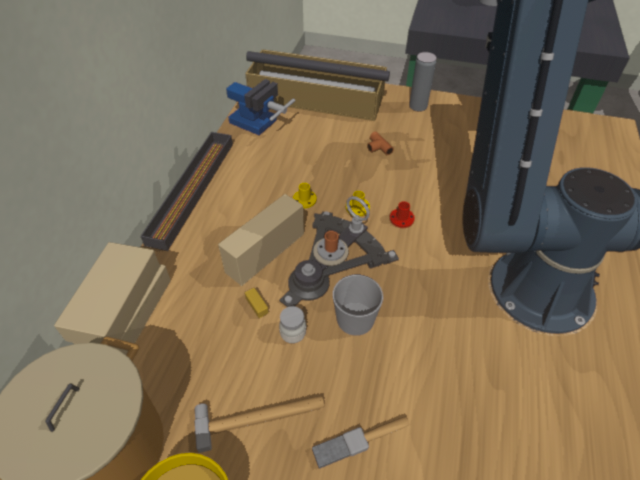

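View pics/top0.png

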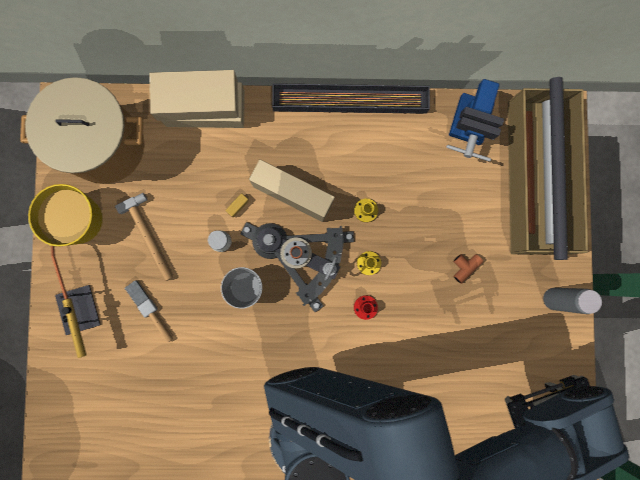

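View pics/wrist0.png

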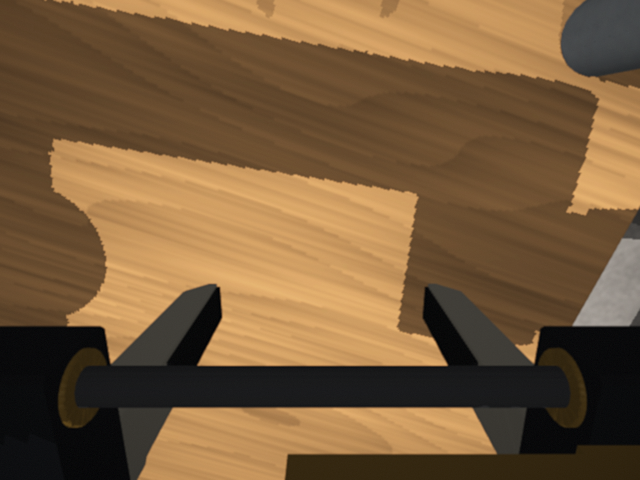

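Run:
```python
from h import *
crop('top0',210,200,390,330,4.4,'top0c'); crop('side0',260,160,430,320,3.7,'side0c')
for n in ['top0','side0']:
    c=load(n);print(c['mtx'][0],-c['camera_from_world'][:3,:3].T@c['camera_from_world'][:3,3])
```

```text
[501.30686347   0.         315.08092639] [0.45225615 0.03351523 1.46490085]
[497.52841651   0.         321.58996819] [0.34492747 0.82752367 1.02114994]
```

View pics/top0c.png

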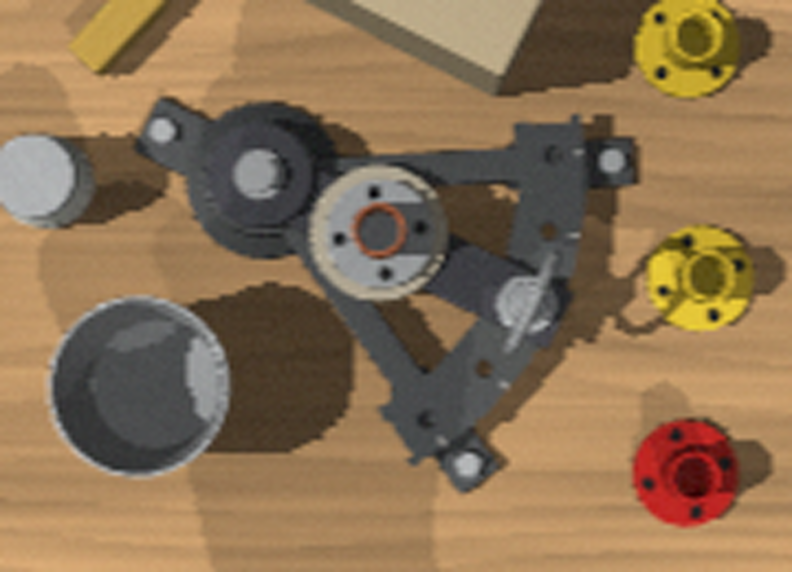

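View pics/side0c.png

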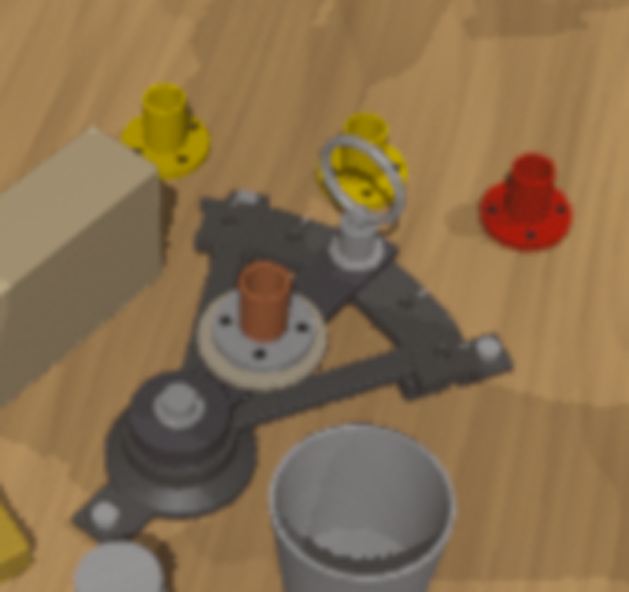

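Run:
```python
from h import *
from scipy.optimize import least_squares
t=load('top0');s=load('side0')
T=lambda u,v:(210+(u+.5)/4.4-.5,200+(v+.5)/4.4-.5)
S=lambda u,v:(260+(u+.5)/3.7-.5,160+(v+.5)/3.7-.5)
H=[atz(t,*T(*p),.034)[:2] for p in [(553,154),(548,231),(484,369),(426,418)]]
ang=np.radians([-30,-15,15,30])
def pt(p,a,r=.19): # arm dir local = -x rotated by a
    th=p[2]+a; return np.array([p[0]-r*np.cos(th),p[1]-r*np.sin(th)])
f=lambda p:np.concatenate([pt(p,a)-h for a,h in zip(ang,H)])
r=least_squares(f,[.5,.15,np.pi/2]);print(r.x,np.degrees(r.x[2]),r.fun)
p=r.x;print('ring expected',pt(p,0),'dirs x to pivot',np.cos(p[2]),np.sin(p[2]))
print('ring tri',tri([(t,*T(529,302)),(s,*S(362,181))]))
print('pivot top tri',tri([(t,*T(259,173)),(s,*S(180,400))]))
for z in(.12,.156): print(atz(t,*T(552,255),z),atz(t,*T(510,350),z),atz(t,*T(531,302),z))
print('target',pt(p,-.2618))
print('flange',tri([(t,*T(380,230)),(s,*S(266,275))]))
for n,(u,v) in dict(y1=(708,273),red=(690,472),can=(140,386),).items(): print(n,atz(t,*T(u,v),.03))
# fire brick top corner
c=cv2.imread('pics/top0.png')
```

```text
[ 0.41677509 -0.18156116  4.27411548] 244.8887779113507 [-0.00856785 -0.01679982  0.00829035  0.01680363  0.00900752  0.01749711
 -0.00873001 -0.01750093]
ring expected [ 0.49740668 -0.00951888] dirs x to pivot -0.42437678148228 -0.90548569692665
ring tri [ 0.48121075 -0.03669547  0.11941517]
pivot top tri [0.56286714 0.13273955 0.06147214]
[ 0.51151168 -0.05036464  0.12      ] [ 0.45343642 -0.02503011  0.12      ] [ 0.48272896 -0.03767412  0.12      ]
[ 0.50992554 -0.04811936  0.156     ] [ 0.45340483 -0.02346298  0.156     ] [ 0.48191327 -0.03576854  0.156     ]
target [ 0.53918714 -0.03625015]
flange [0.52509081 0.05471124 0.11022029]
y1 [ 0.50456973 -0.15791486  0.03      ]
red [ 0.37547869 -0.1461611   0.03      ]
can [0.42856088 0.21020352 0.03      ]
```

Run:
```python
from h import *
from scipy.optimize import least_squares
t=load('top0');s=load('side0')
T=lambda u,v:(210+(u+.5)/4.4-.5,200+(v+.5)/4.4-.5)
H=[atz(t,*T(*p),.034)[:2] for p in [(553,154),(548,231),(484,369),(426,418)]]
ang=np.radians([30,15,-15,-30])
def pt(p,a,r=.19):
    th=p[2]+a; return np.array([p[0]-r*np.cos(th),p[1]-r*np.sin(th)])
f=lambda p:np.concatenate([pt(p,a)-h for a,h in zip(ang,H)])
r=least_squares(f,[.56,.13,np.pi/3]);print(r.x,np.degrees(r.x[2]),r.fun.round(4))
p=r.x;print('ring expected',pt(p,0),'dirs x to pivot',np.cos(p[2]),np.sin(p[2]))
print('target',pt(p,.2618),'chord',pt(p,.2618)-pt(p,0))
```

```text
[0.56477238 0.13347842 1.13071892] 64.78542183700418 [-0.0006  0.0002  0.0002 -0.0005  0.001   0.0004 -0.0006 -0.0002]
ring expected [ 0.48383058 -0.03841813] dirs x to pivot 0.4260094992098318 0.9047186891973594
target [ 0.53107882 -0.0535102 ] chord [ 0.04724824 -0.01509207]
```

Call:
jog_arm(moves=[0, -0.03, 0, 0, 0, 0, -1, 0, -0.03, 0, 7, 0, 0, -1, 0, 0, 0, 7, 0, 0, -1])

```text
clock: 0.4
position: [0.1768, -0.522, 0.2778]
eef_rot: [-0.128, 0.1, -0.609, 0.776]
force: [-0.2, -1.0, 0.5]
opening: 0.0772
```

```bash
cat >> h.py <<'E'
from scipy.spatial.transform import Rotation as Ro
def Rq(q): return Ro.from_quat([q[1],q[2],q[3],q[0]])
def log():
    o=manip.get_obs(); open('log.txt','a').write(json.dumps({k:np.asarray(o[k]).tolist() for k in o})+'\n'); return o
def logs(): return [json.loads(l) for l in open('log.txt')]
def wr(q): return Ro.from_euler('ZYYZYZ'[:3],[q[0],q[1]+q[2],q[3]])*Ro.from_euler('YZ',[q[4],q[5]])
E
python3 - <<'E'
from h import *
o=log();print(o)
W=wr(o['joint_pos']); R=Rq(o['eef_rot']); print((W.inv()*R).as_matrix().round(3)); print(R.as_matrix().round(3))
q=[-1.32858246e+00,  3.51060176e-01,  1.65221398e+00, -2.46950108e-05,1.13911952e+00, -8.46051766e-02]
print((wr(q).inv()*Rq([ 0.11500783, -0.11506822,  0.697968  , -0.6974046 ])).as_matrix().round(3))
E
```

```text
{'clock': 0.4, 'joint_pos': array([-1.34048852,  0.17869731,  1.74842623,  0.02824696,  0.97511292,
       -0.10947172]), 'joint_velocities': array([-0.07560438, -0.63997315,  1.10558749,  0.19387559, -1.86238615,
       -0.18012102]), 'joint_efforts': array([  0.80931064, -33.31647277, -34.14269686,  -0.29361896,
         3.97381827,   0.40791149]), 'position': array([ 0.17681189, -0.52197259,  0.27781894]), 'eef_rot': array([-0.12813312,  0.10021874, -0.60892159,  0.77637143]), 'force': array([-0.22805878, -1.0483716 ,  0.4734912 ]), 'wrist_torque': array([0.06622275, 0.00475451, 0.00138778]), 'opening': 0.07718105251083097}Traceback (most recent call last):
  File "<stdin>", line 3, in <module>
  File "h.py", line 26, in wr
    def wr(q): return Ro.from_euler('ZYYZYZ'[:3],[q[0],q[1]+q[2],q[3]])*Ro.from_euler('YZ',[q[4],q[5]])
                      ~~~~~~~~~~~~~^^^^^^^^^^^^^^^^^^^^^^^^^^^^^^^^^^^^
  File "scipy/spatial/transform/_rotation.pyx", line 1423, in scipy.spatial.transform._rotation.Rotation.from_euler
ValueError: Expected consecutive axes to be different, got ZYY
```

```bash
sed -i "s/'ZYYZYZ'\[:3\]/'ZYZ'/" h.py
python3 - <<'E'
from h import *
o=log()
W=wr(o['joint_pos']); R=Rq(o['eef_rot']); print((W.inv()*R).as_matrix().round(3)); print(R.as_matrix().round(3))
q=[-1.32858246e+00,  3.51060176e-01,  1.65221398e+00, -2.46950108e-05,1.13911952e+00, -8.46051766e-02]
print((wr(q).inv()*Rq([ 0.11500783, -0.11506822,  0.697968  , -0.6974046 ])).as_matrix().round(3))
E
```

```text
[[-0. -0. -1.]
 [-1.  0.  0.]
 [ 0.  1. -0.]]
[[-0.947  0.077  0.312]
 [-0.321 -0.226 -0.92 ]
 [-0.    -0.971  0.238]]
[[ 0. -0. -1.]
 [-1.  0. -0.]
 [ 0.  1. -0.]]
```

Call:
jog_arm(moves=[-0.04, 0, -0.02, 0, 0, 7, -1, -0.04, 0, -0.02, 0, 0, 7, -1, -0.04, 0, -0.02, 0, 0, 7, -1])

```text
clock: 0.65
position: [0.2651, -0.4296, 0.2789]
eef_rot: [-0.27, -0.015, -0.611, 0.744]
force: [0.5, -0.5, -0.1]
opening: 0.0575
```

```bash
cat >> h.py <<'E'
C=Ro.from_matrix([[0,0,-1],[-1,0,0],[0,1,0]])
def rows(q):
    z1=Ro.from_euler('z',q[0]).as_matrix();a=Ro.from_euler('ZY',[q[0],q[1]]).as_matrix();b=Ro.from_euler('ZY',[q[0],q[1]+q[2]]).as_matrix()
    return np.column_stack([z1,a[:,2],b[:,2],b[:,0],wr(q).as_matrix()[:,2]])
PR=np.array([.05,.05,.478,.425,.425,0,.35])
def kin():
    L=logs();A=np.vstack([rows(l['joint_pos']) for l in L]);b=np.concatenate([l['position'] for l in L])
    w=1e-3;x=np.linalg.lstsq(np.vstack([A,w*np.eye(7)]),np.concatenate([b,w*PR]),rcond=None)[0]
    return x,A@x-b
E
python3 - <<'E'
from h import *
o=log();print(o['position'],o['joint_pos'])
x,r=kin();print(x.round(4),abs(r).max())
E
```

```text
[ 0.26513441 -0.42958397  0.2788741 ] [-1.32364917  0.0835866   1.90585545  0.47449149  0.98238561 -0.35810574]
[0.0192 0.0465 0.4038 0.4293 0.4602 0.1263 0.2776] 7.887053611876915e-07
```

```bash
cat >> h.py <<'E'
PIV=np.array([.5648,.1335]);TH=np.radians(64.8)
def goalR(th,pitch,sgn=1):
    y=np.array([np.cos(th)*np.cos(pitch),np.sin(th)*np.cos(pitch),-np.sin(pitch)])
    z=np.cross(y,[0,0,1]);z=-sgn*z/np.linalg.norm(z);x=np.cross(y,z);return Ro.from_matrix(np.column_stack([x,y,z]))
def rel(Rg,pg=None):
    o=manip.get_obs();R=Rq(o['eef_rot']);rv=np.degrees((R.inv()*Rg).as_rotvec())
    t=None if pg is None else R.inv().apply(np.array(pg)-o['position'])
    return t,rv
E
python3 - <<'E'
from h import *
o=manip.get_obs();print(Rq(o['eef_rot']).as_matrix().round(2))
for s in(1,-1):
    R=goalR(TH,np.radians(12),s);print(R.as_matrix().round(2),rel(R,[.42,-.18,.25]))
E
```

```text
[[-0.85  0.42  0.31]
 [-0.38 -0.11 -0.92]
 [-0.35 -0.9   0.25]]
[[ 0.09  0.42 -0.9 ]
 [ 0.19  0.89  0.43]
 [ 0.98 -0.21  0.  ]] (array([-0.21781724,  0.06419739, -0.18853001]), array([-77.97310674, 127.31372249, -60.86358506]))
[[-0.09  0.42  0.9 ]
 [-0.19  0.89 -0.43]
 [-0.98 -0.21 -0.  ]] (array([-0.21781724,  0.06419739, -0.18853001]), array([-46.12973054, -20.20358207,  59.09737982]))
```

Call:
jog_arm(moves=[-0.02, 0.006, -0.017, -4.2, -1.8, 5.4, -1, -0.02, 0.006, -0.017, -4.2, -1.8, 5.4, -1, -0.02, 0.006, -0.017, -4.2, -1.8, 5.4, -1, -0.02, 0.006, -0.017, -4.2, -1.8, 5.4, -1])

```text
clock: 0.98
position: [0.3146, -0.3261, 0.2867]
eef_rot: [0.446, 0.045, 0.678, -0.582]
force: [0.0, 0.1, -0.9]
opening: 0.031
```

```bash
cat > st.py <<'E'
from h import *
import sys
o=log();print(o['position'].round(4),o['joint_pos'].round(3),o['force'].round(1),o['clock'])
x,r=kin();print(x.round(4),abs(r).max())
a=[float(v) for v in sys.argv[1:]]
if a: t,rv=rel(goalR(np.radians(a[3]),np.radians(a[4]),-1),a[:3]);print(t.round(4),rv.round(1),np.linalg.norm(rv))
E
python3 st.py .42 -.18 .25 64.8 12
```

```text
[ 0.3146 -0.3261  0.2867] [-1.322  0.154  1.916  0.716  1.356 -0.63 ] [ 0.   0.1 -0.9] 0.9833
[0.     0.0465 0.2588 0.4872 0.4378 0.0407 0.2776] 3.703990591019668e-06
[-0.1057  0.1353 -0.0658] [-29.5 -12.3  36.9] 48.84878578036161
```

Call:
jog_arm(moves=[-0.01, 0, -0.01, -4.2, -1.75, 5.3, -1, -0.01, 0, -0.01, -4.2, -1.75, 5.3, -1, -0.01, 0, -0.01, -4.2, -1.75, 5.3, -1, -0.01, 0, -0.01, -4.2, -1.75, 5.3, -1])

```text
clock: 1.32
position: [0.3083, -0.2742, 0.3182]
eef_rot: [0.591, 0.069, 0.706, -0.383]
force: [-0.5, 0.3, 0.2]
opening: 0.0044
```

```bash
python3 st.py .42 -.18 .25 64.8 12
python3 - <<'E'
from h import *
c=shot('wrist','w1');T=c['camera_from_world'];p=-T[:3,:3].T@T[:3,3];o=manip.get_obs();print(Rq(o['eef_rot']).inv().apply(p-o['position']))
shot('side','s1')
E
```

```text
[ 0.3083 -0.2742  0.3182] [-1.344  0.312  1.848  0.787  1.78  -0.837] [-0.5  0.3  0.2] 1.3167
[0.     0.0465 0.2587 0.4873 0.4378 0.0407 0.2776] 1.117984870568911e-06
[-0.0054  0.1584  0.0293] [-12.4  -4.9  15.2] 20.216450938677443
[-7.78397878e-02 -1.64980483e-01  1.81289724e-05]
```

View pics/w1.png

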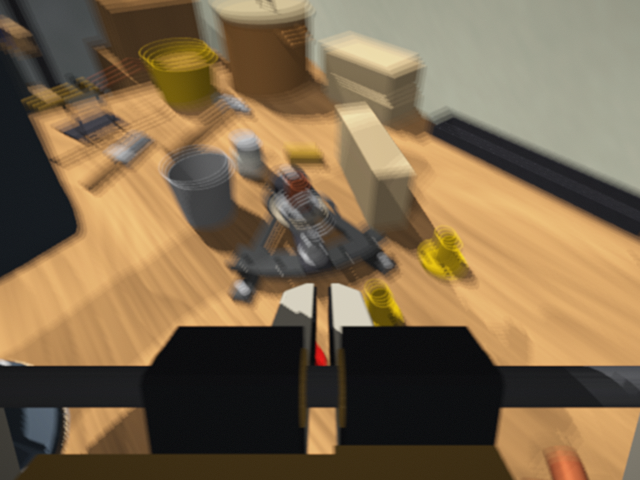

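View pics/s1.png

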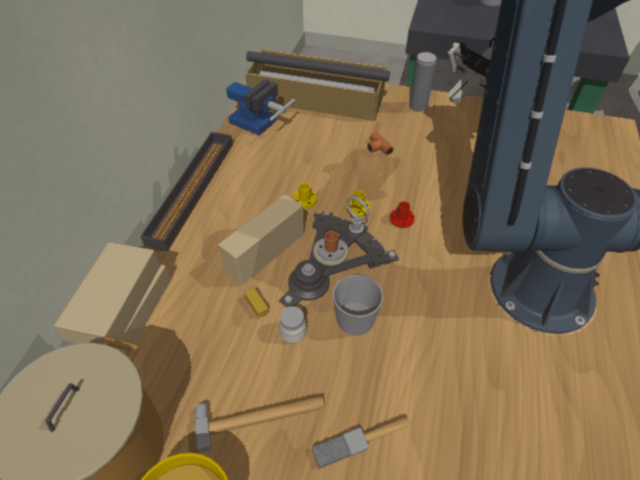

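```bash
cat >> h.py <<'E'
LO=np.array([-2.75,-.79,.01,-1.57,.07,-2.87]);HI=np.array([2.75,2.1,2.65,4.71,3.14,2.87])
def ik(p,R,q0):
    from scipy.optimize import least_squares
    x,_=kin()
    f=lambda q:np.concatenate([(rows(q)@x-p)*5,((wr(q)*C).inv()*R).as_rotvec()])
    r=least_squares(f,np.clip(q0,LO,HI),bounds=(LO,HI));return r.x,np.abs(r.fun).max(),x
E
python3 - <<'E'
from h import *
q=manip.get_obs()['joint_pos']
for pit in(5,12,20):
  for p,th in [((.42,-.18,.25),64.8),((.43,-.147,.12),64.8),((.484+.013,-.038+.027,.12),64.8),((.484+.013,-.038+.027,.15),64.8),((.537,-.02,.15),75)]:
    s,e,x=ik(p,goalR(np.radians(th),np.radians(pit),-1),q)
    R=rows(s);elb=x[:3]@R[:,:3].T+R[:,3]*x[3];w=R[:,:6]@x[:6]
    print(pit,s.round(2),round(e,4),'elbow',elb.round(2),'wrist',w.round(3)); q=s
E
```

```text
5 [-1.05  0.64  1.85  1.02  1.85 -1.03] 0.0 elbow [ 0.19 -0.23  0.65] wrist [ 0.302 -0.43   0.274]
5 [-1.    0.89  1.87  1.02  1.69 -1.25] 0.0 elbow [ 0.24 -0.29  0.57] wrist [ 0.312 -0.397  0.144]
5 [-0.7   0.86  1.98  1.29  1.56 -1.29] 0.0 elbow [ 0.31 -0.2   0.58] wrist [ 0.379 -0.261  0.144]
5 [-0.7   0.8   2.    1.29  1.58 -1.24] 0.0 elbow [ 0.3  -0.19  0.6 ] wrist [ 0.379 -0.261  0.174]
5 [-0.64  0.86  1.78  1.2   1.67 -1.1 ] 0.0 elbow [ 0.32 -0.18  0.58] wrist [ 0.465 -0.287  0.174]
12 [-1.04  0.58  1.85  0.97  1.77 -0.99] 0.0 elbow [ 0.18 -0.21  0.67] wrist [ 0.304 -0.426  0.308]
12 [-0.99  0.82  1.89  0.99  1.59 -1.21] 0.0 elbow [ 0.23 -0.27  0.59] wrist [ 0.314 -0.393  0.178]
12 [-0.69  0.79  2.    1.26  1.46 -1.23] 0.0 elbow [ 0.3  -0.18  0.6 ] wrist [ 0.381 -0.257  0.178]
12 [-0.69  0.72  2.01  1.26  1.48 -1.17] 0.0 elbow [ 0.28 -0.17  0.63] wrist [ 0.381 -0.257  0.208]
12 [-0.63  0.79  1.79  1.15  1.58 -1.06] 0.0 elbow [ 0.31 -0.17  0.6 ] wrist [ 0.467 -0.282  0.208]
20 [-1.02  0.51  1.85  0.91  1.69 -0.94] 0.0 elbow [ 0.16 -0.18  0.68] wrist [ 0.309 -0.416  0.345]
20 [-0.97  0.73  1.92  0.95  1.49 -1.15] 0.0 elbow [ 0.22 -0.24  0.62] wrist [ 0.319 -0.383  0.215]
20 [-0.67  0.7   2.02  1.22  1.34 -1.15] 0.0 elbow [ 0.28 -0.16  0.63] wrist [ 0.386 -0.247  0.215]
20 [-0.67  0.63  2.02  1.21  1.37 -1.09] 0.0 elbow [ 0.25 -0.14  0.65] wrist [ 0.386 -0.247  0.245]
20 [-0.61  0.72  1.81  1.09  1.48 -0.99] 0.0 elbow [ 0.29 -0.15  0.63] wrist [ 0.469 -0.272  0.245]
```

Call:
jog_arm(moves=[0, 0.02, 0.01, -4.1, -1.6, 5.1, -1, 0, 0.02, 0.01, -4.1, -1.6, 5.1, -1, 0, 0.02, 0.01, -4.1, -1.6, 5.0, -1, 0, 0, 0, 0, 0, 0, -1])

```text
clock: 1.75
position: [0.3669, -0.2471, 0.2917]
eef_rot: [0.667, 0.082, 0.703, -0.231]
force: [0.2, 0.4, -1.5]
opening: 0.0003
```

```bash
python3 st.py .428 -.156 .19 64.8 12
```

```text
[ 0.3669 -0.2471  0.2917] [-1.185  0.543  1.764  0.877  1.919 -0.945] [ 0.2  0.4 -1.5] 1.75
[0.     0.0465 0.2587 0.4873 0.4378 0.0407 0.2776] 5.189345705369774e-07
[0.0757 0.128  0.0158] [-0.5 -0.3  0.5] 0.7293813478823006
```

Call:
jog_arm(moves=[0.013, 0.021, 0.003, -0.5, -0.3, 0.5, -1, 0.013, 0.021, 0.003, 0, 0, 0, -1, 0.013, 0.021, 0.003, 0, 0, 0, -1, 0.013, 0.021, 0.002, 0, 0, 0, -1, 0.013, 0.021, 0.002, 0, 0, 0, -1, 0.01, 0.02, 0.002, 0, 0, 0, -1, 0, 0, 0, 0, 0, 0, -1, 0, 0, 0, 0, 0, 0, -1])

```text
clock: 2.42
position: [0.4297, -0.1577, 0.1839]
eef_rot: [0.663, 0.073, 0.704, -0.243]
force: [-0.4, 0.2, -0.3]
opening: 0.0005
```

```bash
python3 st.py .437 -.138 .12 64.8 12;  python3 - <<'E'
from h import *
shot('wrist','w2');shot('top','t2');shot('side','s2')
crop('top0',0,0,1,1,1,'x')
crop('t2',250,200,420,330,4.4,'t2c');crop('s2',300,150,460,270,4.8,'s2c')
E
```

```text
[ 0.4297 -0.1577  0.1839] [-1.     0.666  1.902  0.979  1.638 -1.085] [-0.4  0.2 -0.3] 2.4167
[0.     0.0465 0.2587 0.4873 0.4378 0.0407 0.2776] 4.0163824194250353e-07
[ 0.0568  0.0359 -0.0019] [-0.8 -0.3  2.2] 2.3906271654754088
```

View pics/w2.png

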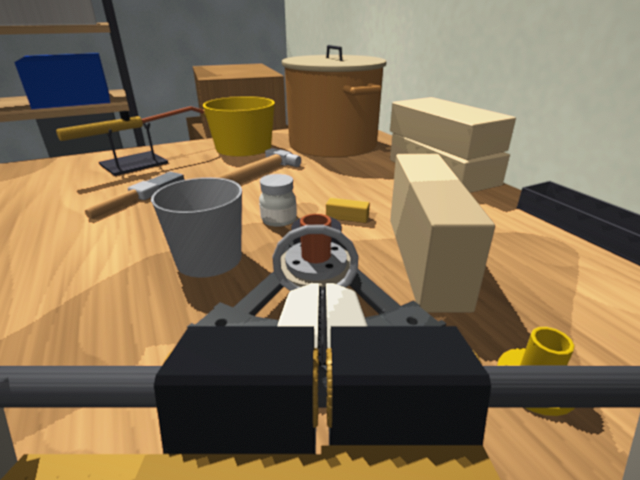

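View pics/t2c.png

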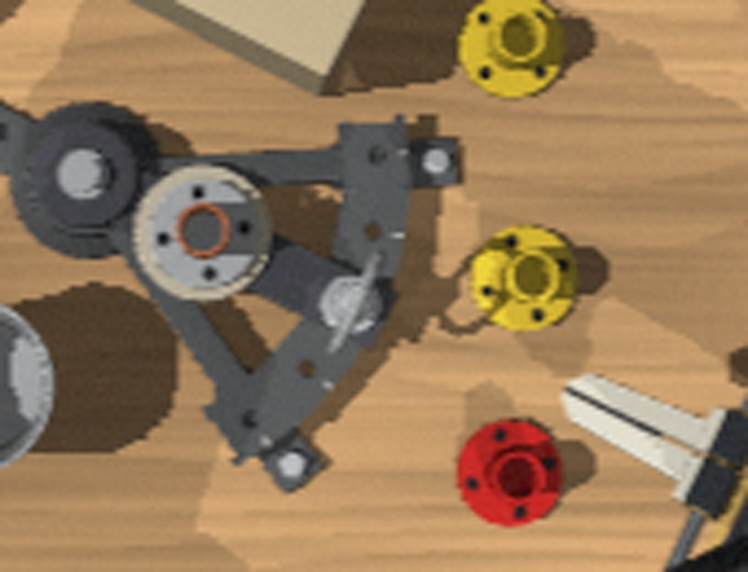

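View pics/s2c.png

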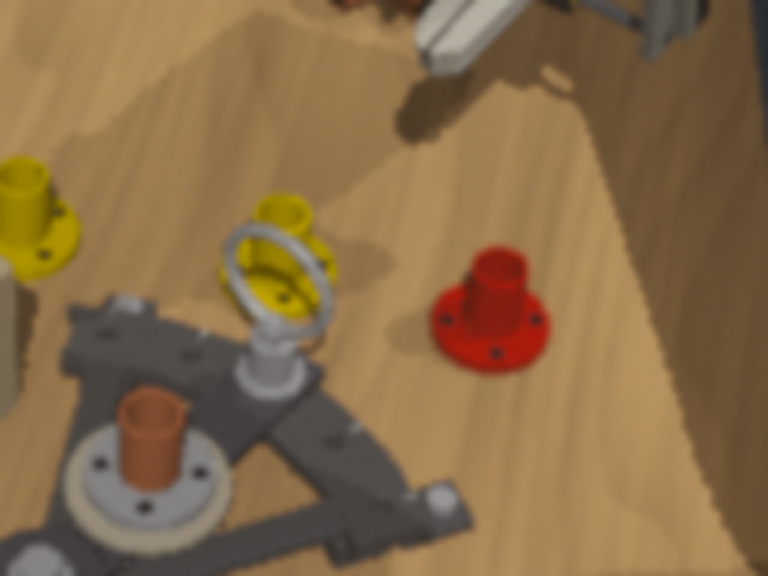

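Run:
```python
from h import *
for n in ['w2','t2','s2']:
    c=load(n);im=cv2.imread(f'pics/{n}.png')
    for r in(.029,.036):
      for k in range(40):
        a=k*2*np.pi/40;P=np.array([.4838,-.0384,.12])+r*(np.cos(a)*np.array([-.905,.426,0])+np.sin(a)*np.array([0,0,1]))
        u=proj(c,P);cv2.circle(im,(int(round(u[0]*1)),int(round(u[1]))),0,(0,0,255),-1)
    u=proj(c,[.4838,-.0384,.12]).astype(int)
    cv2.imwrite(f'pics/{n}p.png',cv2.resize(im[u[1]-60:u[1]+60,u[0]-60:u[0]+60],None,fx=4,fy=4,interpolation=cv2.INTER_NEAREST))
a=np.hstack([cv2.imread(f'pics/{n}p.png')[::1,::1] for n in ['w2','s2']]);cv2.imwrite('pics/pp.png',cv2.resize(a,None,fx=.83,fy=.83))
```

```text
(no output)
```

View pics/pp.png

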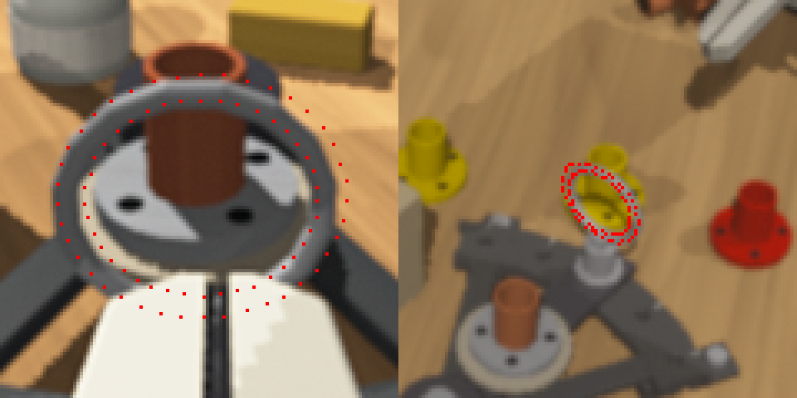

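View pics/t2p.png

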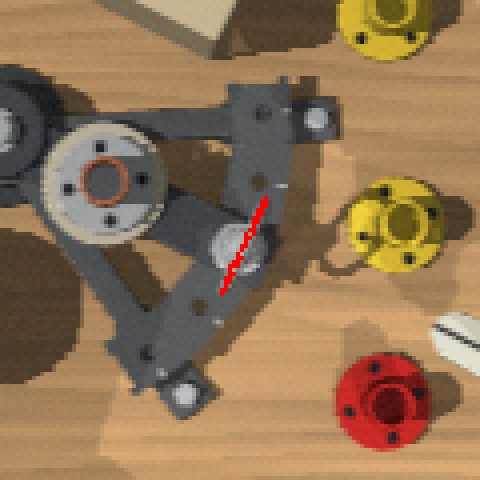

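```bash
python3 st.py .4615 -.083 .1285 64.8 12
```

```text
[ 0.4296 -0.1585  0.1846] [-1.001  0.666  1.901  0.979  1.64  -1.086] [-0.6  0.3 -0.3] 2.5667
[0.     0.0465 0.2587 0.4873 0.4378 0.0407 0.2776] 4.048881717677588e-07
[ 0.0343  0.093  -0.0045] [-0.8 -0.2  2.2] 2.337878365370785
```

Call:
jog_arm(moves=[0.014, 0.01, -0.001, -0.4, -0.1, 1.0, -1, 0.014, 0.01, -0.001, -0.4, -0.1, 1.0, -1, 0.005, 0.018, -0.001, 0, 0, 0, -1, 0, 0.018, 0, 0, 0, 0, -1, 0, 0.018, 0, 0, 0, 0, -1, 0, 0.016, 0, 0, 0, 0, -1, 0, 0, 0, 0, 0, 0, -1])

```text
clock: 3.15
position: [0.4635, -0.0918, 0.1342]
eef_rot: [0.671, 0.08, 0.698, -0.235]
force: [-0.5, -0.3, -0.7]
opening: 0.0004
```

```bash
python3 st.py .4945 -.0125 .112 64.8 12;  python3 - <<'E'
from h import *
c=shot('wrist','w3');o=manip.get_obs();print(proj(c,o['position']),proj(c,[.4838,-.0384,.12]))
crop('w3',200,180,440,340,3.3,'w3c')
shot('top','t3');crop('t3',270,220,390,310,6.5,'t3c')
E
```

```text
[ 0.4635 -0.0918  0.1342] [-0.868  0.761  1.958  1.106  1.53  -1.198] [-0.5 -0.3 -0.7] 3.15
[0.     0.0465 0.2587 0.4873 0.4378 0.0407 0.2776] 4.0221091562875344e-07
[ 0.0028  0.0877 -0.0069] [-0.8  0.5  0.8] 1.228866374467723
[322.30495285 302.36983627] [313.04586009 262.03930044]
```

View pics/w3c.png

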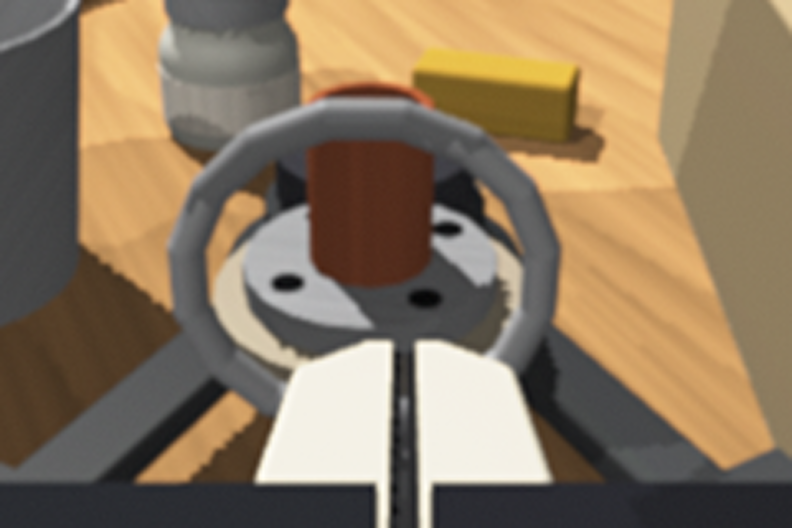

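View pics/t3c.png

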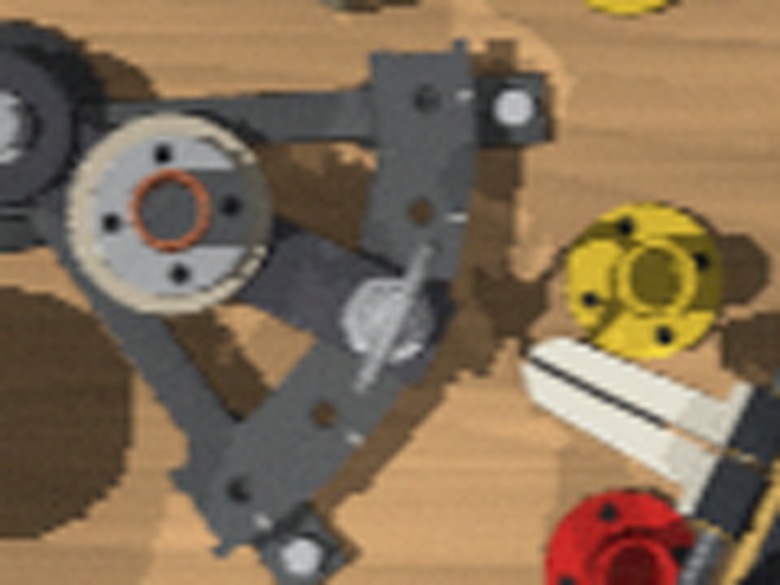

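Call:
jog_arm(moves=[0.0015, 0.002, -0.004, -0.8, 0.5, 0.8, -1, 0.0015, 0.005, -0.003, 0, 0, 0, -1, 0, 0.01, 0, 0, 0, 0, -1, 0, 0.012, 0, 0, 0, 0, -1, 0, 0, 0, 0, 0, 0, -1])

```text
clock: 3.67
position: [0.4693, -0.0673, 0.1257]
eef_rot: [0.671, 0.083, 0.701, -0.228]
force: [-0.4, 1.0, -0.6]
opening: 0.0005
```

```bash
python3 st.py .4945 -.0125 .112 64.8 12;  python3 - <<'E'
from h import *
c=shot('wrist','w4');o=manip.get_obs();print(proj(c,o['position']),proj(c,[.4838,-.0384,.12]))
crop('w4',200,180,440,340,3.3,'w4c')
E
```

```text
[ 0.4693 -0.0673  0.1257] [-0.824  0.781  1.979  1.144  1.512 -1.22 ] [-0.4  1.  -0.6] 3.6667
[0.     0.0465 0.2587 0.4873 0.4378 0.0407 0.2776] 3.979199556525259e-07
[ 0.0008  0.0618 -0.0008] [-0.3  0.2  0. ] 0.35201535682092117
[321.78403664 301.88236874] [322.8414188  273.61703528]
```

View pics/w4c.png

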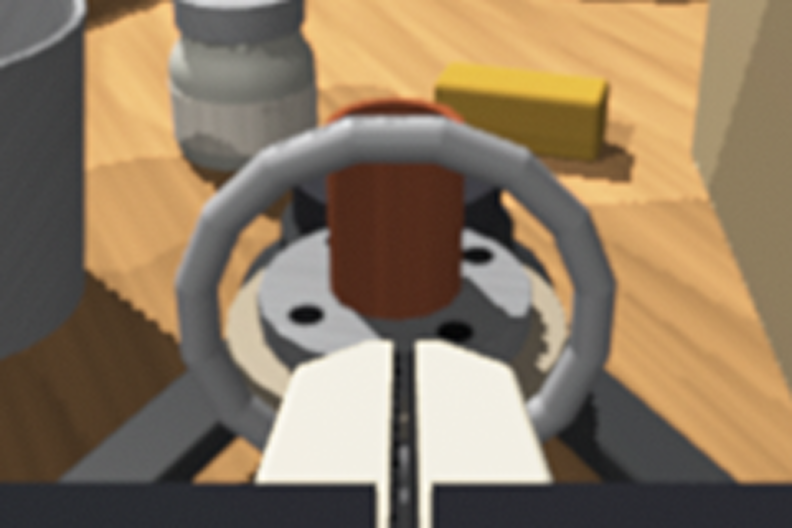

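Call:
jog_arm(moves=[0.001, 0.012, -0.001, 0, 0, 0, -1, 0, 0.012, 0, 0, 0, 0, -1, 0, 0.012, 0, 0, 0, 0, -1, 0, 0.012, 0, 0, 0, 0, -1, 0, 0.012, 0, 0, 0, 0, -1, 0, 0.006, 0, 0, 0, 0, -1, 0, 0, 0, 0, 0, 0, -1])

```text
clock: 4.3
position: [0.4985, -0.0024, 0.1093]
eef_rot: [0.671, 0.082, 0.701, -0.228]
force: [-0.5, -0.1, -0.7]
opening: 0.0007
```

```bash
python3 st.py .4945 -.0125 .112 64.8 12;  python3 - <<'E'
from h import *
c=shot('wrist','w5');o=manip.get_obs();print(proj(c,o['position']),proj(c,[.4838,-.0384,.12]))
crop('w5',200,180,440,340,3.3,'w5c')
shot('side','s5');crop('s5',300,160,440,265,5.7,'s5c')
shot('top','t5');crop('t5',270,220,390,310,6.5,'t5c')
E
```

```text
[ 0.4985 -0.0024  0.1093] [-0.677  0.808  2.011  1.284  1.444 -1.258] [-0.5 -0.1 -0.7] 4.3
[0.     0.0465 0.2587 0.4873 0.4378 0.0407 0.2776] 3.900900258368978e-07
[-0.0004 -0.0111  0.0008] [-0.2  0.2  0.1] 0.3144825804316328
[321.62286448 301.87576623] [327.59698959 343.0904012 ]
```

View pics/w5c.png

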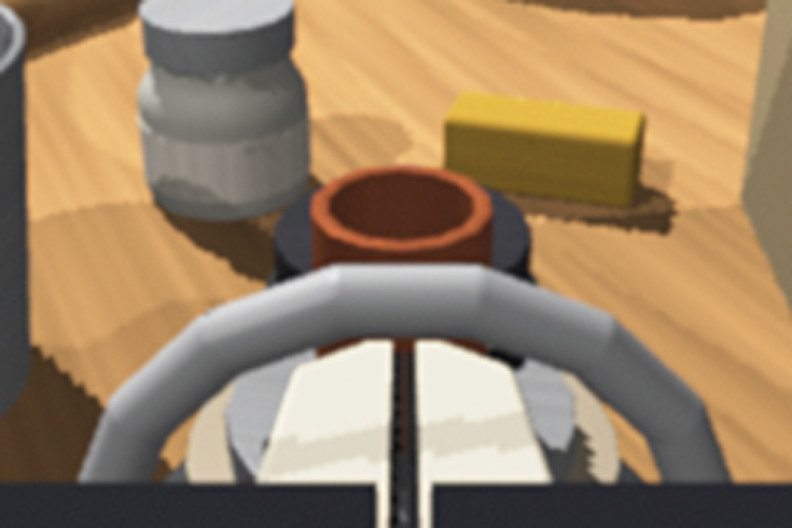

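View pics/s5c.png

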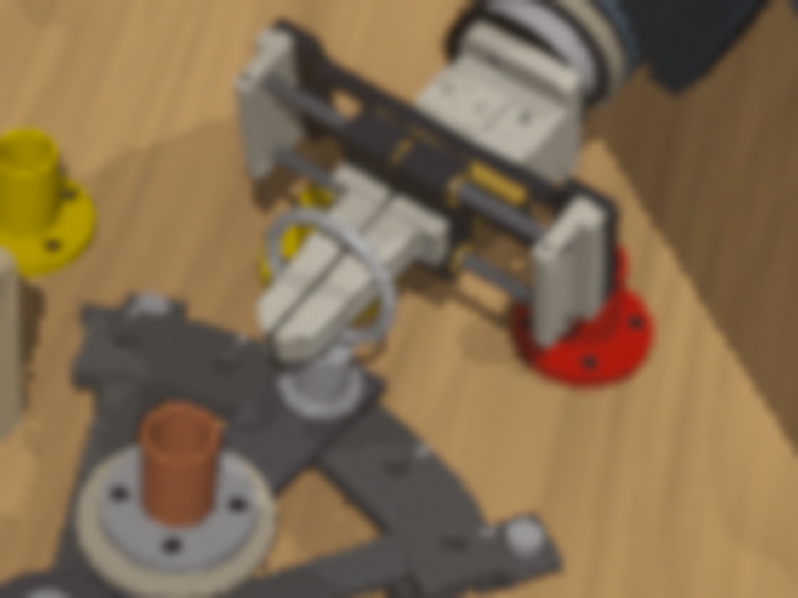

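View pics/t5c.png

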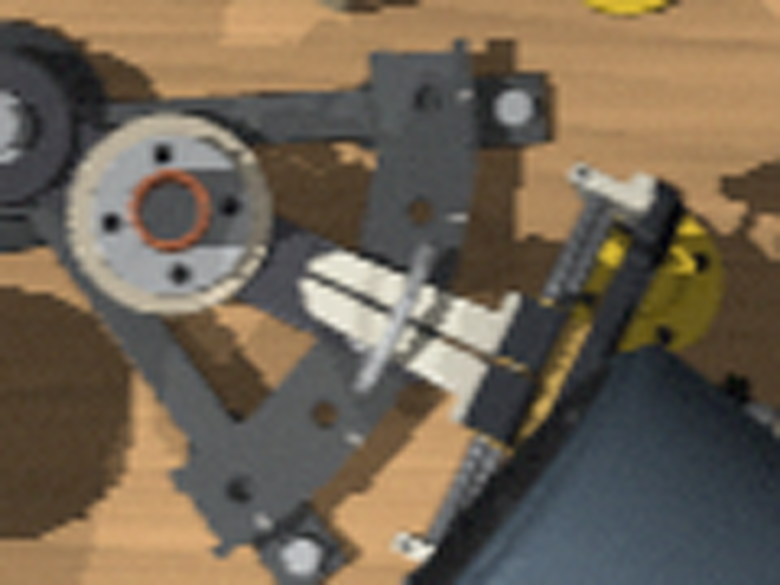

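Call:
jog_arm(moves=[0, -0.008, 0, 0, 0, 0, -1, -0.006, -0.0012, 0, 0, 0, 0, -1, -0.004, -0.001, 0, 0, 0, 0, -1, 0, 0, 0, 0, 0, 0, -1])

```text
clock: 4.78
position: [0.4946, -0.0138, 0.123]
eef_rot: [0.671, 0.083, 0.7, -0.229]
force: [0.4, -0.4, 0.5]
opening: 0.0006
```

```bash
python3 st.py .4945 -.0125 .13 64.8 12
```

```text
[ 0.4946 -0.0138  0.123 ] [-0.703  0.777  2.012  1.261  1.459 -1.234] [ 0.4 -0.4  0.5] 4.7833
[0.     0.0465 0.2587 0.4873 0.4378 0.0407 0.2776] 3.8258456269701924e-07
[-0.0071 -0.0004 -0.0006] [-0.5  0.2  0.1] 0.5430991885412929
```

Call:
jog_arm(moves=[-0.004, -0.0008, 0, 0, 0, 0, -1, 0, 0, 0, 0, 0, 0, -1])

```text
clock: 4.95
position: [0.4947, -0.0144, 0.128]
eef_rot: [0.671, 0.083, 0.7, -0.23]
force: [-0.2, 0.8, -0.3]
opening: 0.0003
```

Call:
jog_arm(moves=[-0.003, -0.0006, 0, 0, 0, 0, -1, 0, 0, 0, 0, 0, 0, -1])

```text
clock: 5.12
position: [0.4944, -0.0144, 0.1304]
eef_rot: [0.67, 0.082, 0.7, -0.231]
force: [-0.4, 0.0, -7.3]
opening: 0.0008
```

Call:
jog_arm(moves=[-0.003, -0.0006, 0, 0, 0, 0, -1, 0, 0, 0, 0, 0, 0, -1])

```text
clock: 5.28
position: [0.4942, -0.0142, 0.1326]
eef_rot: [0.67, 0.082, 0.701, -0.231]
force: [-0.0, -0.7, -6.9]
opening: 0.0004
```

Call:
jog_arm(moves=[-0.004, -0.0008, 0, 0, 0, 0, -1, -0.004, -0.0008, 0, 0, 0, 0, -1, -0.002, -0.0004, 0, 0, 0, 0, -1, 0, 0, 0, 0, 0, 0, -1])

```text
clock: 5.62
position: [0.494, -0.0142, 0.1424]
eef_rot: [0.669, 0.081, 0.702, -0.232]
force: [0.3, -1.4, -9.6]
opening: 0.0005
```

```bash
python3 st.py .4945 -.0125 .143 64.8 12;  python3 - <<'E'
from h import *
shot('side','s6');crop('s6',300,160,440,265,5.7,'s6c')
E
```

```text
[ 0.494  -0.0142  0.1424] [-0.703  0.727  2.022  1.254  1.463 -1.191] [ 0.3 -1.4 -9.6] 5.6167
[0.     0.0465 0.2587 0.4873 0.4378 0.0407 0.2776] 3.680750624845963e-07
[-0.0009  0.0015 -0.0003] [-0.5  0.   0.6] 0.8091090324407839
```

View pics/s6c.png

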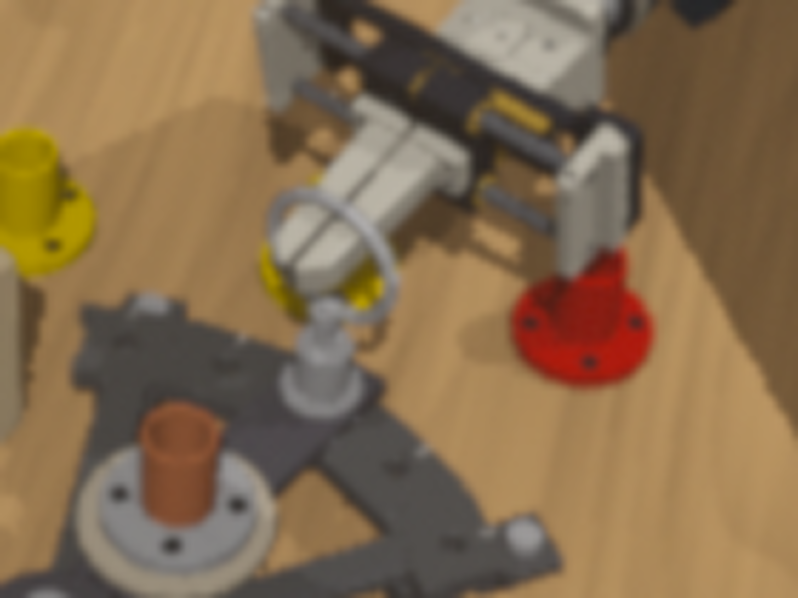

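```bash
cat > sw.py <<'E'
from h import *
import sys
o=log();R=Rq(o['eef_rot']);p=o['position'].copy()
d=p[:2]-PIV;d2=np.array([.4829,-.0380])-PIV
print(p.round(4),o['force'].round(1),o['clock'],'TCP az about pivot',np.degrees(np.arctan2(d[1],d[0])).round(2),'r',np.linalg.norm(d).round(4),'yaw',np.degrees(np.arctan2(*R.as_matrix()[[1,0],1])).round(2))
dl=np.radians(float(sys.argv[1]));Rz=Ro.from_euler('z',dl)
v=np.append(d,0);print('t',R.inv().apply(Rz.apply(v)-v).round(5),'rv',np.degrees(R.inv().apply([0,0,dl])).round(3))
print('up in tool',R.inv().apply([0,0,1]).round(3))
E
python3 sw.py 1.5
python3 - <<'E'
from h import *
t=load('top0');
for u,v,z in [(322,221,0),(328,219,.115),(333,196,.115),(250,179,.115)]: print(u,v,atz(t,u,v,z))
crop('top0',230,150,350,240,6,'brick')
E
```

```text
[ 0.4941 -0.0142  0.1423] [ 0.4 -1.4 -8.5] 5.6667 TCP az about pivot -115.6 r 0.1637 yaw 64.24
t [-0.00e+00  7.00e-05  4.29e-03] rv [-1.464 -0.327  0.004]
up in tool [-0.976 -0.218  0.003]
322 221 [ 0.62407586 -0.01889314  0.        ]
328 219 [ 0.61620235 -0.03102015  0.115     ]
333 196 [ 0.67928529 -0.04428834  0.115     ]
250 179 [0.723392   0.18164945 0.115     ]
```

View pics/brick.png

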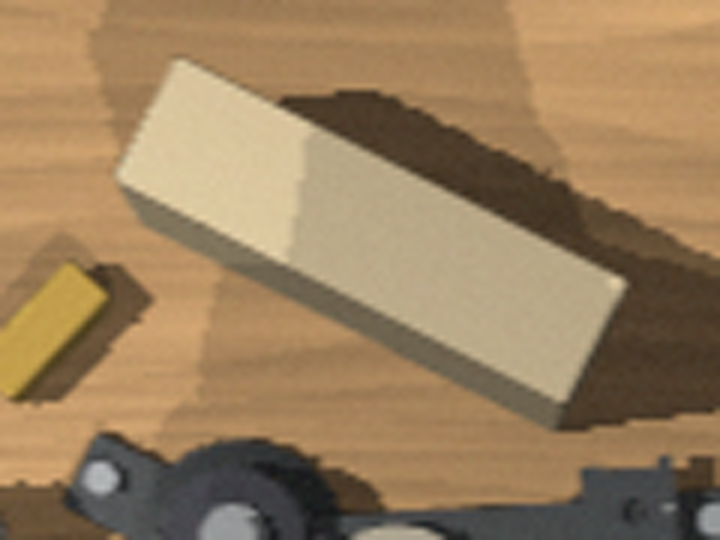

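Call:
jog_arm(moves=[0, 0.0001, 0.0043, -1.46, -0.33, 0, -1, 0, 0.0001, 0.0043, -1.46, -0.33, 0, -1, 0, 0.0001, 0.0043, -1.46, -0.33, 0, -1, 0, 0.0001, 0.0043, -1.46, -0.33, 0, -1, 0, 0, 0, 0, 0, 0, -1])

```text
clock: 6.08
position: [0.5091, -0.0205, 0.1416]
eef_rot: [0.68, 0.042, 0.706, -0.195]
force: [0.3, -1.4, -8.9]
opening: 0.0002
```

```bash
python3 sw.py 1.5
```

```text
[ 0.5091 -0.0205  0.1416] [ 0.3 -1.4 -8.9] 6.0833 TCP az about pivot -109.87 r 0.1637 yaw 70.58
t [-0.00e+00  2.00e-05  4.29e-03] rv [-1.464 -0.328  0.   ]
up in tool [-0.976 -0.219  0.   ]
```

Call:
jog_arm(moves=[-0.0005, 0, 0.0043, -1.46, -0.33, 0, -1, 0, 0.0001, 0.0043, -1.46, -0.33, 0, -1, 0, 0.0001, 0.0043, -1.46, -0.33, 0, -1, 0, 0.0001, 0.0043, -1.46, -0.33, 0, -1, 0, 0, 0.0043, -1.46, -0.33, 0, -1, 0, 0, 0, 0, 0, 0, -1])

```text
clock: 6.58
position: [0.528, -0.0258, 0.1407]
eef_rot: [0.69, -0.005, 0.708, -0.149]
force: [-0.4, -2.8, -9.1]
opening: 0.0006
```

```bash
python3 sw.py 1;python3 - <<'E'
from h import *
shot('top','t7');crop('t7',270,200,390,290,6.5,'t7c')
shot('side','s7');crop('s7',290,160,430,265,5.7,'s7c')
shot('wrist','w7');crop('w7',200,180,440,340,3.3,'w7c')
E
```

```text
[ 0.528  -0.0258  0.1407] [-0.4 -2.8 -9.1] 6.5833 TCP az about pivot -103.01 r 0.1635 yaw 78.27
t [-0.00e+00 -4.00e-05  2.85e-03] rv [-0.976 -0.218 -0.004]
up in tool [-0.976 -0.218 -0.004]
```

View pics/t7c.png

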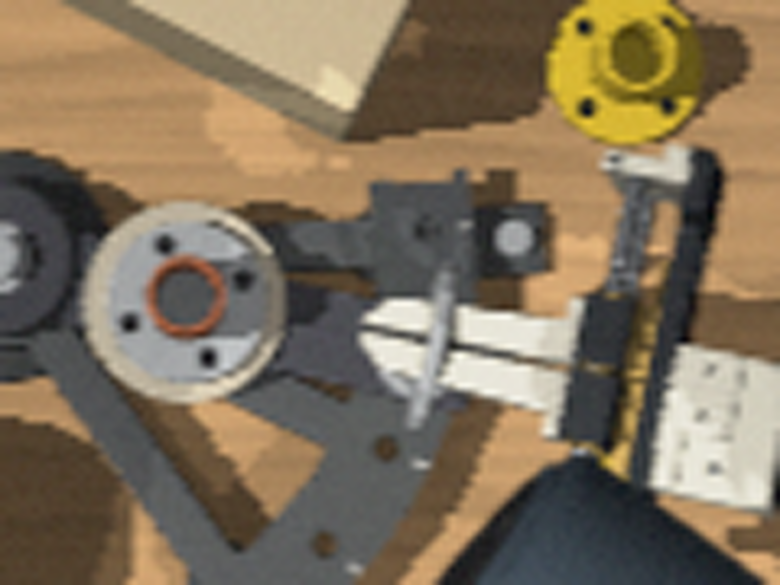

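View pics/s7c.png

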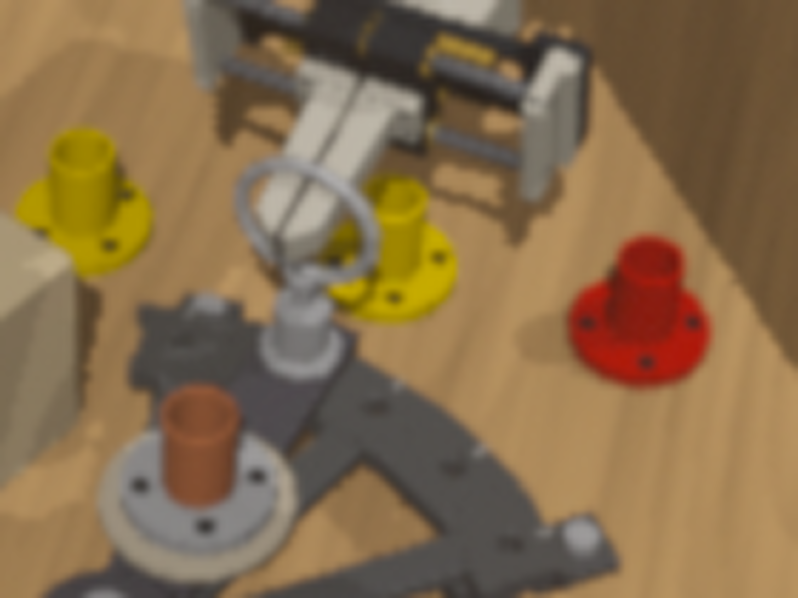

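View pics/w7c.png

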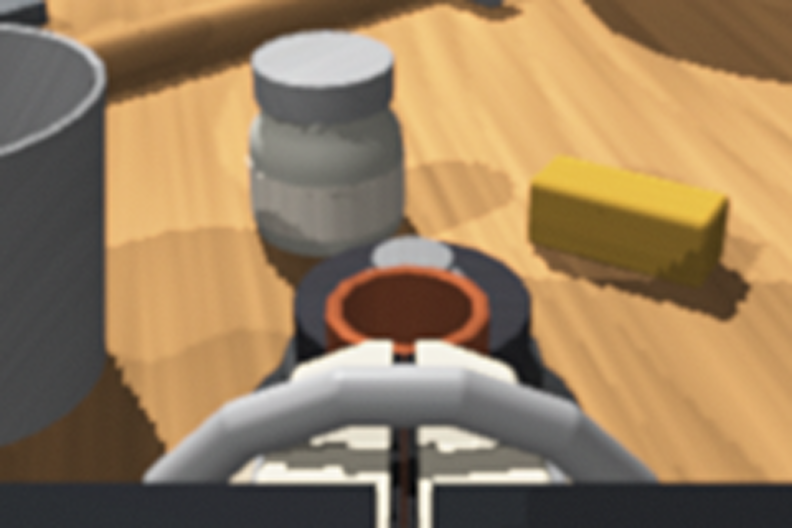

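Call:
jog_arm(moves=[0, 0, 0.0034, -1.17, -0.26, 0, -1, 0, 0, 0.0029, -1.0, -0.22, 0, -1, 0, 0, 0, 0, 0, 0, -1, 0, 0, 0, 0, 0, 0, -1])

```text
clock: 7.07
position: [0.5327, -0.0267, 0.1406]
eef_rot: [0.692, -0.018, 0.709, -0.135]
force: [-0.4, -3.0, -8.7]
opening: 0.0005
```

```bash
python3 sw.py 0.5
```

```text
[ 0.5327 -0.0267  0.1406] [-0.4 -3.  -8.7] 7.0667 TCP az about pivot -101.34 r 0.1634 yaw 80.54
t [-0.00e+00 -4.00e-05  1.43e-03] rv [-0.488 -0.108 -0.003]
up in tool [-0.976 -0.217 -0.006]
```

Call:
jog_arm(moves=[0, 0, 0.0023, -0.4, -0.1, 0, -1, 0, 0, 0, 0, 0, 0, -1, 0, 0, 0, 0, 0, 0, -1])

```text
clock: 7.32
position: [0.535, -0.0271, 0.1406]
eef_rot: [0.692, -0.021, 0.709, -0.132]
force: [-1.0, -2.5, -8.8]
opening: 0.0002
```

```bash
python3 sw.py 0.5
```

```text
[ 0.535  -0.0271  0.1406] [-1.  -2.5 -8.8] 7.3167 TCP az about pivot -100.5 r 0.1633 yaw 80.99
t [-0.00e+00 -3.00e-05  1.42e-03] rv [-0.488 -0.108 -0.003]
up in tool [-0.976 -0.217 -0.006]
```

Call:
jog_arm(moves=[0.0025, 0.0005, 0, 0, 0, 0, -1, 0.0025, 0.0005, 0, 0, 0, 0, -1, 0, 0, 0, 0, 0, 0, -1])

```text
clock: 7.57
position: [0.535, -0.0271, 0.1352]
eef_rot: [0.692, -0.021, 0.709, -0.132]
force: [-0.7, -2.4, -8.4]
opening: 0.0005
```

Call:
jog_arm(moves=[0.002, 0.0005, 0, 0, 0, 0, -1, 0, 0, 0, 0, 0, 0, -1])

```text
clock: 7.73
position: [0.535, -0.0271, 0.133]
eef_rot: [0.692, -0.021, 0.709, -0.132]
force: [0.5, -3.0, -8.0]
opening: 0.0
```

Call:
jog_arm(moves=[0.0025, 0.0005, 0, 0, 0, 0, -1, 0.0025, 0.0005, 0, 0, 0, 0, -1, 0, 0, 0, 0, 0, 0, -1])

```text
clock: 7.98
position: [0.535, -0.0268, 0.1288]
eef_rot: [0.693, -0.02, 0.709, -0.131]
force: [-0.2, 0.2, -1.3]
opening: 0.0004
```

Call:
jog_arm(moves=[0.004, 0.001, 0, 0, 0, 0, -1, 0.004, 0.001, 0, 0, 0, 0, -1, 0, 0, 0, 0, 0, 0, -1])

```text
clock: 8.23
position: [0.5353, -0.0261, 0.1215]
eef_rot: [0.694, -0.019, 0.708, -0.13]
force: [-0.6, 0.8, -0.4]
opening: 0.0008
```

```bash
python3 sw.py 0.5;python3 - <<'E'
from h import *
c=shot('top','t8');crop('t8',270,200,390,290,6.5,'t8c')
shot('side','s8');crop('s8',290,160,430,265,5.7,'s8c')
shot('wrist','w8');crop('w8',200,180,440,340,3.3,'w8c')
E
```

```text
[ 0.5353 -0.0261  0.1215] [-0.6  0.8 -0.4] 8.2333 TCP az about pivot -100.47 r 0.1624 yaw 80.99
t [ 0.00e+00 -3.00e-05  1.42e-03] rv [-0.489 -0.105 -0.002]
up in tool [-0.978 -0.21  -0.003]
```

View pics/w8c.png

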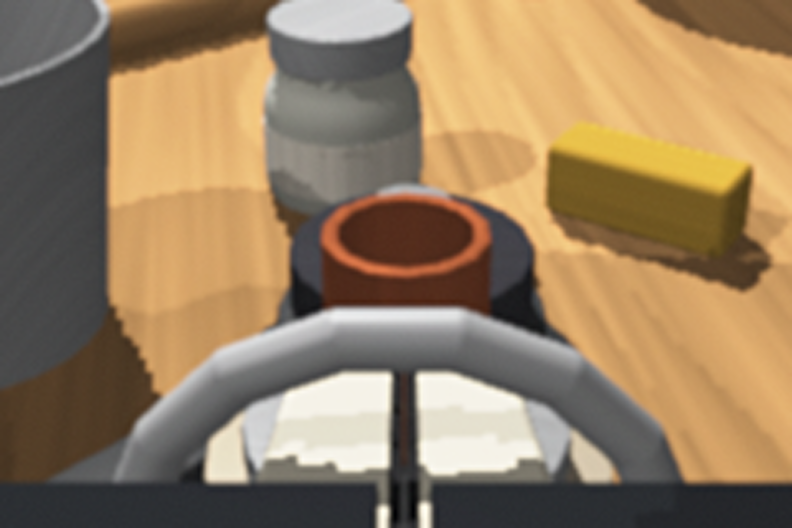

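View pics/s8c.png

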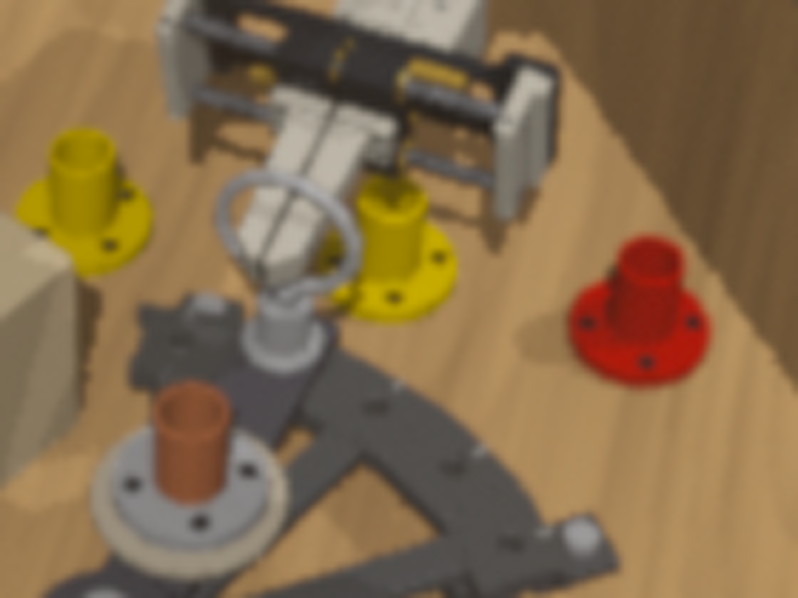

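Call:
jog_arm(moves=[0.004, 0.001, 0, 0, 0, 0, -1, 0.003, 0.001, 0, 0, 0, 0, -1, 0, -0.006, 0, 0, 0, 0, -1, 0, -0.012, 0, 0, 0, 0, -1, 0, -0.012, 0, 0, 0, 0, -1, 0, 0, 0, 0, 0, 0, -1])

```text
clock: 8.88
position: [0.5304, -0.0575, 0.1212]
eef_rot: [0.694, -0.019, 0.708, -0.13]
force: [-0.2, -0.4, -0.6]
opening: 0.0007
```

```bash
python3 sw.py 0.5;python3 - <<'E'
from h import *
shot('wrist','w9');crop('w9',200,180,440,340,3.3,'w9c')
E
```

```text
[ 0.5304 -0.0575  0.1212] [-0.2 -0.4 -0.6] 8.8833 TCP az about pivot -100.2 r 0.1941 yaw 81.03
t [ 0.00e+00 -3.00e-05  1.69e-03] rv [-0.489 -0.105 -0.001]
up in tool [-0.978 -0.21  -0.002]
```

View pics/w9c.png

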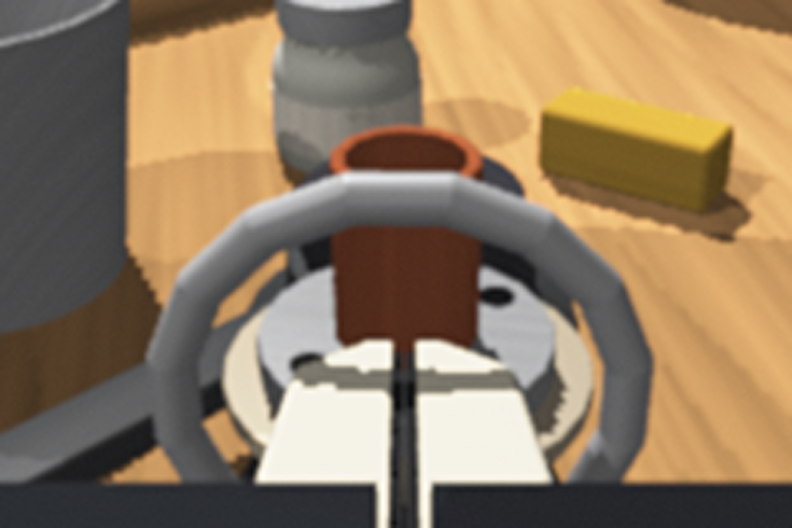

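Fingers are centred (ring centre at crop x≈400, gap at 403). I'll keep withdrawing.

Call:
jog_arm(moves=[0, -0.015, 0, 0, 0, 0, -1, 0, -0.02, 0, 0, 0, 0, -1, 0, -0.02, 0, 0, 0, 0, -1, -0.005, -0.02, 0, 0, 0, 0, -1, -0.01, -0.02, 0, 0, 0, 0, -1, -0.01, -0.01, 0, 0, 0, 0, -1, 0, 0, 0, 0, 0, 0, -1, 0, 0, 0, 0, 0, 0, -1])

```text
clock: 9.6
position: [0.513, -0.1611, 0.1704]
eef_rot: [0.694, -0.019, 0.708, -0.13]
force: [0.9, 0.3, -1.0]
opening: 0.0004
```

```bash
python3 sw.py 0.5;python3 - <<'E'
from h import *
c=shot('top','t10');crop('t10',250,190,390,295,5.6,'t10c')
shot('side','s10');crop('s10',270,160,430,280,5,'s10c')
shot('wrist','w10')
def P(th,r,z):
    return np.array([PIV[0]-r*np.cos(th),PIV[1]-r*np.sin(th),z])
th=np.radians(64.8+15);ctr=P(th,.19,.12);y=np.array([-np.sin(th),np.cos(th),0])
out=[]
for n in ['w10','s10']:
    c=load(n);im=cv2.imread(f'pics/{n}.png')
    for r in(.029,.036):
      for k in range(40):
        a=k*2*np.pi/40;u=proj(c,ctr+r*(np.cos(a)*y+np.sin(a)*np.array([0,0,1])));cv2.circle(im,(int(round(u[0])),int(round(u[1]))),0,(0,0,255),-1)
    u=proj(c,ctr).astype(int);print(n,u)
    out.append(cv2.resize(im[u[1]-60:u[1]+60,u[0]-60:u[0]+60],None,fx=3.3,fy=3.3,interpolation=cv2.INTER_NEAREST))
cv2.imwrite('pics/pp10.png',np.hstack(out))
E
```

```text
[ 0.513  -0.1611  0.1704] [ 0.9  0.3 -1. ] 9.6 TCP az about pivot -99.97 r 0.2991 yaw 80.97
t [-0.00e+00 -3.00e-05  2.61e-03] rv [-0.489 -0.106 -0.002]
up in tool [-0.977 -0.211 -0.004]
w10 [323 268]
s10 [339 200]
```

View pics/pp10.png

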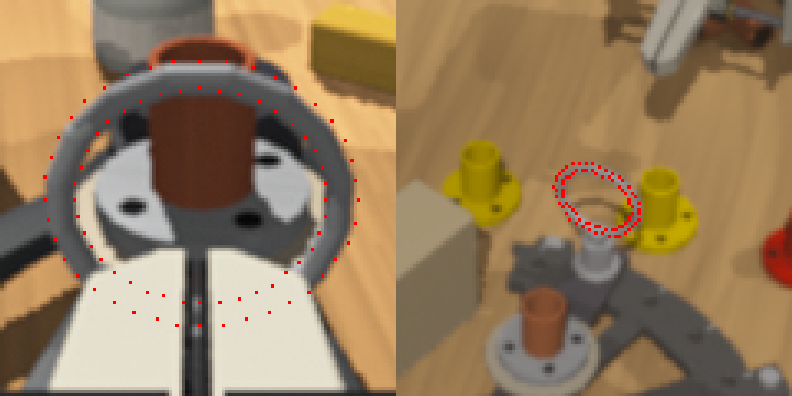

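View pics/t10c.png

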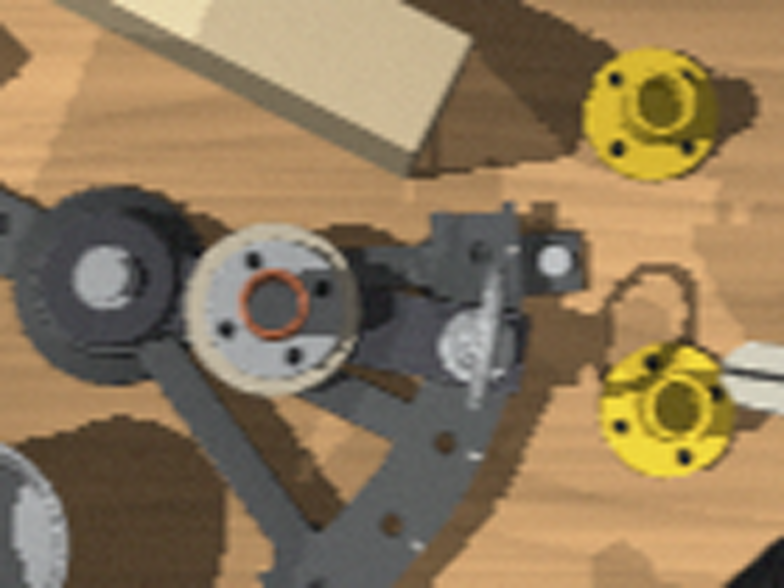

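View pics/s10c.png

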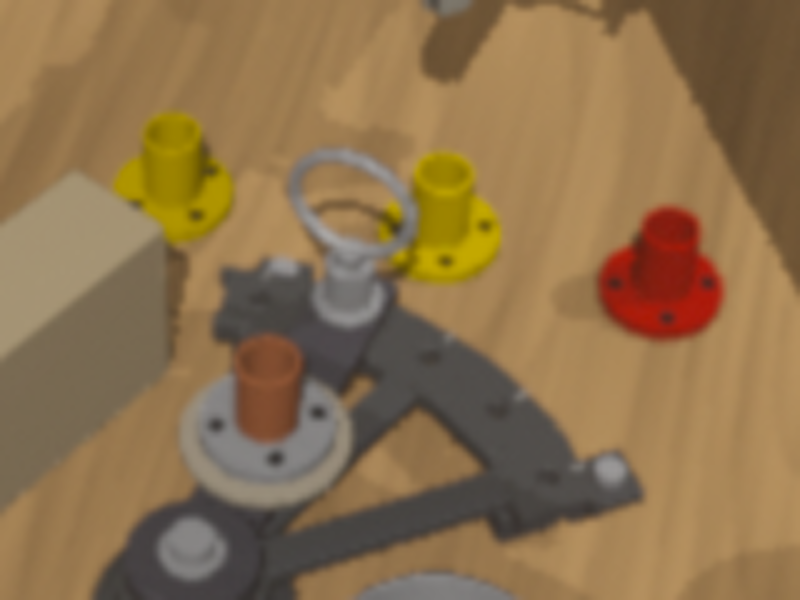

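Run:
```python
from h import *
o=manip.get_obs();print(o['clock'],abs(o['joint_velocities']).max(),o['force']);print(manip.finish_job())
```

```text
9.75 0.006540420767231159 [ 0.53624517 -0.39978727 -0.62229384]
the job is handed in; nothing more can be done
None
```

The index pin is home one hole nearer the firebrick, on the positioner's −y side (joint about −0.262). The job was handed in at 9.75 s with the hand clear.

**What I did:** I put the shut fingers through the pull ring as a single hook, with nothing gripped. They lifted the pin about 12 mm, with 9–10 N on the tool. I swung the arm about 15° with the hand following the pivot, lowered the pin, centred the fingers in the ring and drew straight out.

**Last checks:**
- **Pin home:** while lowering, the load disappeared at a tool height of 0.129 m, close to the 0.130 m where the ring was first picked up. A pin resting on the plate would have unloaded about 8 mm higher.
- **Ring position:** the side view agrees with the ring drawn at +15° and home height. The wrist view agrees except that the ring sits about 1–2 mm high. It showed much the same offset before the lift, so I take that as camera calibration error.
- **Flange and other items:** in the final pictures the flange stands on its rest, and the firebrick and look-alike flanges show no movement. I did not measure the other bench items again, but the hand never went near them.
- **Hand clear:** the final force reading was sensor noise only, under 1 N.

No check failed.

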